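# Try the lift-up flap of the teal cupboard

## Task

The stay of the small cupboard with the teal flap has just been repaired and wants trying out. Lift its flap by the knob until the stay locks, let go so that the flap stands up by itself for a moment, then hold down its red release pad so that the flap comes down, and leave it fully shut. Leave the cupboard with the grey flap shut, and do not knock over or shift the bottle, the mug or the hair dryer.

Things in the scene. Friction and masses are not known exactly. Their poses are not given: they have to be found in the camera images.
- teal_flap (a joint): Opening of the teal flap, rad. 0 = shut, sloping down 60 degrees towards the robot; grows as its lower edge is lifted; stop at 1.40. Let go below 1.2 it sinks shut, slowed by a damper. Lifted past 1.22, its stay pin passes the red catch, which springs up before it; let go, it then rests locked at about 1.16. About 0.45 kg: 2 to 5 N at the knob lifts it.
- teal_knob (a point): Middle of the steel pull knob on the flap: a cylinder 30 in diameter, 24 tall, its axis square to the flap, its middle 30 off the flap's face, on the centre line. Pinch it along y from above; it turns between the pads as the flap swings about y. Axes turn with the flap: flap shut, z up, x level into the cupboard; the hinge is at x +94, z +96 from it. Height 132 shut, 280 locked.
- teal_hinge (a point): Middle of the flap's hinge line, on the front top edge of the cupboard (cream sides, teal top and back; 210 deep, 190 wide, 220 high); 230 above the table, does not move. z up, y along the hinge to the left seen from the robot, x level, away from the robot. The flap is 190 wide, reaches 160 from the hinge, 8 thick.
- teal_pad (a point): Centre of the upper face of the red release pad on top of that cupboard, behind the hinge (x 45, y -15, z 30 from it); 36 (x) by 56 (y), z up, 260 above the table. The dark housing around it is 18 lower. Red catch and steel stay arm stand to its +y side, 66 to 102 away; the arm swings there up to 25 above the pad. Press with shut fingers.
- teal_release (a joint): Travel of the pad, m: 0 = up, 0.013 = fully down (spring, 2 N at first, 6 N at the bottom). It also dips by itself as the stay pin passes. Pressed by 0.010 or more it frees the locked flap, which sinks shut by itself in 1 to 2 s; hold it down for about 1 s until the flap is under way, else it may lock again.
- grey_flap (a joint): Opening of the grey flap of the other, otherwise equal cupboard (grey top and back) standing beside it, rad; 0 = shut. To be left alone.
- bottle: Loose clear bottle with a red cap, 64 in diameter, 210 tall; origin at the centre of its underside, z up. To be left alone.
- mug: Loose white mug, 80 in diameter, 90 tall, handle to its +y; origin at the centre of its underside, z up. To be left alone.
- dryer: Loose cream hair dryer lying down: a head 72 in diameter and 75 wide (y) at the origin, a handle 40 thick reaching 180 to -x; origin under the head, z up. To be left alone.

How it is judged:
By the outcome, as a careful person would: the job done as asked, in the order asked, and still so for the second after the job is handed in, with the robot touching nothing.
It also fails if it takes over 51 s, if anything falls off the work surface, if the arm or the gripper's body presses on something with over 40 N, if the wrist force passes 120 N, or if a joint passes its speed limit or range.

## Robot

A 6-joint arm with a two-finger parallel gripper is mounted at the origin on the work surface. World frame = base frame: x ahead of the robot, y to its left, z up, the work surface at z = 0. Lengths are in m, angles in degrees, forces in N, time in s.
With the tool pointing down it reaches from about 0.25 to 0.725 m from the base axis. Payload 9.7 kg.
Tool frame: the origin (TCP) lies between the finger pads; the fingertips stand 19 mm ahead of it and the grasp point (between the pads) is the TCP; z points along the fingers, y is the line along which they close (so a half turn about z gives the same grasp; the last joint's range is limited). The gripper opens to 85 mm and grips with 20 to 120 N. Pads are 22 mm wide; open, the fingers measure 114 mm over their backs; the gripper's body (76 mm by 85 mm) begins 54 mm behind the grasp point. The pads swing forward as they close: fully open they stand 13 mm farther back than shut.
Start: joints at [-68.755, 4.979, 10.078, 95.1, 0, 90], TCP at [0.199, -0.513, 0.25] pointing down, gripper open.
Joint ranges: [-179.16, 179.16], [-48.56, 103.87], [-65.8, 70.77], [-126.05, 130.52], [-82.76, 87.17], [-180, 180]. Speed limits (degrees/s): [127.2, 127.2, 147.25, 180, 180, 180].

## Interface

Orientations are given as [roll, pitch, yaw] about the fixed x, y, z axes, in that order (R = Rz(yaw) Ry(pitch) Rx(roll)).
In Python, from workcell import telemetry, camera, calibration, workorder gives the robot as it stands.
- The arm moves only by the tool play_rows, never from a script. Its argument "increments" is a list of rows, each a list of 3 entries, a list of its own where there are three numbers: the shift along the tool's x, y, z in mm, then the turn, a rotation vector about the tool's x, y, z in degrees, then the closure, from 0 (fully open) to 1 (shut). In form: [[[x, y, z], [ax, ay, az], jaw], ...]. A call has 1 to 20 rows; each row is the pose to reach, as a shift and turn from the pose commanded when the call began, along the tool's axes at that moment; what a row does not reach only later rows make up. A row lasts 1/10 s, in which the tool goes at most 50 mm and 8.59 degrees, less where a joint would pass 70% of its speed; a pose out of reach is approached as far as the arm can. A call with a gripper value outside its range is refused whole. The fingers move at their own pace and stop on an object; "grip_force" is the grip in N (left out, the last holds). Time passes only in rows, so rows that repeat a pose let the fingers close. It gives the time, the measured TCP pose, the force, the opening and the grip force at its end, in the units of the state.
- telemetry.get_obs(): the state, without advancing time (a new reading comes with each control period).
- camera(name): name is "side" or "top" or "wrist"; returns (picture, depth): 384x512x3 uint8, red, green, blue; 384x512 float32, m along the optical axis (not along the pixel's ray), 0 where there is no reading.
- calibration(name): a dict with "vertical_fov" (degrees; the focal length in pixels is half the picture's height over the tangent of half this angle, whatever the lens; pixels are square), "cx", "cy" (the principal point, pixels), "k1" (the pictures are not rectified: a ray, as slopes to the right and down, at radius r is drawn at 1 + k1 r^2 times it, then the intrinsics apply), "rvec" (rotation vector, rad) and "tvec" (3), from world to camera coordinates, as OpenCV has them; the wrist camera has in their place "hand_eye" (4x4, takes a point from camera to tool coordinates, whose origin is the TCP and whose axes are the flange's). Camera axes: x right, y down, z forward; pixel columns grow to the right and rows downward; lengths in m; the calibration is good to about 2 mm. A picture is of the moment at which its call begins: read the wrist's pose just before it. calibration takes no time and is no camera call.
- workorder.job_done(): hands the job in; it is judged then, once.
The state is a dict: "time": time; "q": joint angles; "qd": joint speeds; "joint_efforts": joint torques, N m; "ee_pos": TCP position; "tcp_rot": TCP orientation; "wrist_force": force on the tool from outside, world axes, zero at the start; "torque": the same for the moment, N m; "opening": finger opening in m; "grasp_force": force on a finger pad.
Only numpy, scipy, OpenCV 4.12 (cv2) and the standard library are available. Lean on these libraries where they do the work, as an engineer would, in place of code of your own. Each camera call takes 0.05 s, during which the arm holds its last target. There are 200 camera calls.

## Working session

There is one attempt and no reset: what is moved stays moved. The work goes in short steps, Python scripts to look and compute and a tool call to move; the robot and the scene stay as the last step left them, time stands still between calls to the robot, and variables do not carry over. Pictures are saved under pics/ and viewed, at most 10 in all, crops included, and the job is handed in when it is done.

Besides the shell and the picture viewer there is one more tool, called after "Emit:" as name([rows], argument=value, ...), one row to a line, values as JSON. play_rows: Moves the arm, as the interface text tells. Its arguments: {"type":"object","properties":{"increments":{"type":"array"},"grip_force":{"type":"number"}},"required":["increments"]}

```bash
ls; mkdir -p pics; cat > h.py <<'E'
import numpy as np, cv2
from workcell import telemetry, camera, calibration, workorder
from scipy.spatial.transform import Rotation as R
def cam(n):
    o=telemetry.get_obs(); p,d=camera(n); return o,p,d
def world(n,d,o=None):
    c=calibration(n); h,w=d.shape; f=h/2/np.tan(np.radians(c['vertical_fov']/2))
    K=np.array([[f,0,c['cx']],[0,f,c['cy']],[0,0,1.]])
    u,v=np.meshgrid(np.arange(w),np.arange(h))
    s=cv2.undistortPoints(np.stack([u,v],-1).reshape(-1,1,2).astype(float),K,np.array([c['k1'],0,0,0.])).reshape(h,w,2)
    P=np.dstack([s*d[...,None],d])
    if 'rvec' in c:
        M=cv2.Rodrigues(np.array(c['rvec'],float))[0]; return (P-np.array(c['tvec']).ravel())@M
    H=np.array(c['hand_eye']); P=P@H[:3,:3].T+H[:3,3]
    return P@R.from_euler('xyz',o['tcp_rot'],degrees=True).as_matrix().T+np.array(o['ee_pos'])
E
python3 - <<'E'
from h import *
for n in('side','top'):
    o,p,d=cam(n); cv2.imwrite(f'pics/{n}.png',p[...,::-1]); W=world(n,d); np.savez(f'{n}.npz',p=p,d=d,W=W)
    hsv=cv2.cvtColor(p,cv2.COLOR_RGB2HSV)
    for nm,lo,hi in(('teal',(80,80,40),(100,255,255)),('red',(0,150,80),(8,255,255)),('red2',(172,150,80),(180,255,255))):
        m=cv2.inRange(hsv,lo,hi)&((d>0)*255).astype('uint8')
        k,l,s,c=cv2.connectedComponentsWithStats(m)
        for i in range(1,k):
            if s[i,4]>25: q=W[l==i]; print(n,nm,s[i],q.mean(0).round(3),np.percentile(q,2,0).round(3),np.percentile(q,98,0).round(3))
print(o)
E
```

```text
pics
side teal [ 204  127   73   66 1695] [ 0.594 -0.179  0.178] [ 0.518 -0.496  0.004] [ 0.73  -0.084  0.23 ]
side teal [ 210  355   53   29 1183] [0.361 0.567 0.064] [ 0.301  0.497 -0.001] [0.424 0.619 0.074]
side red [227 128  19  21 223] [ 0.632 -0.159  0.259] [ 0.605 -0.222  0.242] [ 0.657 -0.112  0.278]
side red [185 179  24  29 370] [0.627 0.186 0.258] [0.599 0.125 0.241] [0.652 0.237 0.278]
side red [207 267  11  12 111] [0.482 0.416 0.206] [0.469 0.399 0.196] [0.495 0.429 0.213]
side red [  86  284   40   46 1168] [0.797 0.487 0.009] [ 0.753  0.404 -0.001] [0.844 0.562 0.015]
top teal [ 283  109   78   82 3906] [ 0.614 -0.191  0.185] [ 0.517 -0.322 -0.002] [ 0.743 -0.089  0.231]
top teal [  28  220   74   55 1714] [0.331 0.628 0.061] [ 0.262  0.527 -0.   ] [0.414 0.728 0.077]
top red [  88   94   54   32 1033] [0.796 0.485 0.009] [ 0.752  0.408 -0.002] [0.842 0.562 0.018]
top red [298 131  42  20 427] [ 0.633 -0.174  0.258] [ 0.606 -0.226  0.24 ] [ 0.653 -0.114  0.278]
top red [174 135  43  21 419] [0.628 0.174 0.258] [0.599 0.122 0.242] [0.649 0.234 0.277]
top red [111 193  11  11  86] [0.483 0.424 0.186] [ 0.469  0.402 -0.002] [0.505 0.498 0.216]
{'time': 0.05, 'q': array([-6.87554182e+01,  5.01065004e+00,  1.00364906e+01,  9.50998127e+01,
       -1.29667576e-03,  8.99990382e+01]), 'qd': array([-0.04546604, -0.06468149,  0.11324329,  0.09028467, -0.0798231 ,
       -0.03983486]), 'joint_efforts': array([-9.63764542e-04, -5.22080755e+01,  4.66120183e+01,  1.65276811e-02,
       -3.60010108e-05, -1.32353456e-06]), 'ee_pos': array([ 0.19921618, -0.51244363,  0.24960561]), 'tcp_rot': array([-1.79926028e+02,  1.29543298e-03,  2.12455452e+01]), 'wrist_force': array([-0.11281415, -0.22434135, -0.62811951]), 'torque': array([-0.05782529,  0.04305408,  0.02470794]), 'grasp_force': 0.0, 'opening': 0.08549595885987732}
```

View pics/side.png

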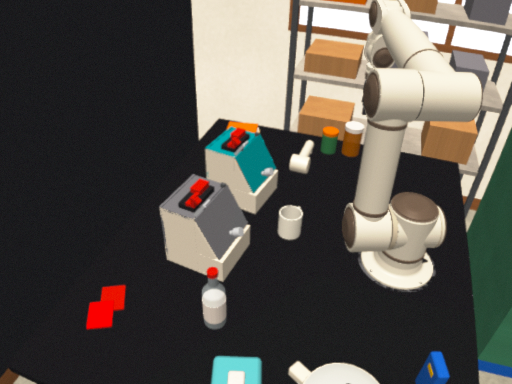

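View pics/top.png

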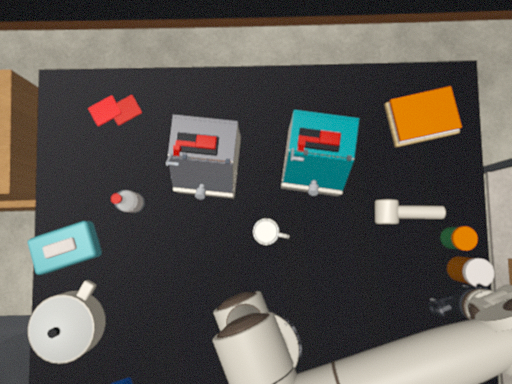

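The side and top views show the teal cupboard around top pixel (320,150), its knob at (314,187) and its red pad at (325,138). The mug is at (266,232) and the dryer at (387,212), with its handle to the right. Next I'll fit the cupboard's pose.

```bash
python3 - <<'E'
from h import *
for n in('top','side'):
    z=np.load(n+'.npz'); p,d,W=z['p'],z['d'],z['W']; hsv=cv2.cvtColor(p,cv2.COLOR_RGB2HSV)
    teal=(cv2.inRange(hsv,(80,80,40),(100,255,255))>0)&(d>0)&(W[...,1]<0.1)&(W[...,0]>.45)&(W[...,0]<.8)
    fl=teal&(W[...,2]>.11)&(W[...,2]<.215)
    q=W[fl]; 
    for _ in range(4):
        c=q.mean(0); nv=np.linalg.svd(q-c)[2][2]; nv*=-np.sign(nv[0]); r=(q-c)@nv; q=q[abs(r)<.006] if _<3 else q
    yaw=np.degrees(np.arctan2(-nv[1],-nv[0])); print(n,'flap n',nv.round(3),'yaw',yaw.round(2),len(q))
    tp=W[teal&(abs(W[...,2]-.22)<.016)]
    a=np.radians(yaw); X=np.array([np.cos(a),np.sin(a)]);Y=np.array([-X[1],X[0]])
    # hinge: flap plane at z=.230
    print('flap y ext',np.percentile(q[:,:2]@Y,[1,99]).round(4),'x of plane at z .23', np.round((c@nv-nv[2]*.23)/(nv[:2]@X),4))
    top=W[(d>0)&(W[...,2]>.218)&(W[...,2]<.24)&teal]
    print('top ext',np.percentile(top[:,:2]@X,[1,99]).round(4),np.percentile(top[:,:2]@Y,[1,99]).round(4))
    red=((cv2.inRange(hsv,(0,150,80),(8,255,255))>0)&(d>0)&(abs(W[...,2]-.26)<.005)&(abs(W[...,1]+.19)<.12))
    r=W[red][:,:2]; ry=r@Y; print('red z.26', len(r), r.mean(0).round(4), np.percentile(r@X,[3,97]).round(4),np.percentile(ry,[3,97]).round(4))
    h=(W-c)@nv; kn=(d>0)&(h>.018)&(h<.06)&(abs(W[...,1]+.19)<.12)&(abs(W[...,0]-.5)<.07)&(W[...,2]>.08)
    k=W[kn]; print('knob',len(k),k.mean(0).round(4),(k.min(0)).round(3),k.max(0).round(3),'h',np.percentile(h[kn],[5,95]).round(3),'ymean',(k[:,:2]@Y).mean().round(4))
    # loose items
    for nm,x,y in(('mug',.39,-.03),('dryer',.44,-.37)):
        pass
    g=(d>0)&(W[...,2]>.03)&(W[...,0]>.25)&(W[...,0]<.5)&(W[...,1]>-.6)&(W[...,1]<.12)&~kn&(h<-.0+9)
    kk,l,s,cc=cv2.connectedComponentsWithStats(g.astype('uint8'))
    for i in range(1,kk):
        if s[i,4]>60: Q=W[l==i]; print(' obj',s[i],np.percentile(Q,2,0).round(3),np.percentile(Q,98,0).round(3))
c=calibration('top');M=cv2.Rodrigues(np.array(c['rvec'],float))[0];print('topcam',-M.T@np.array(c['tvec']).ravel())
E
```

```text
top flap n [-0.854  0.132  0.503] yaw -8.79 1449
flap y ext [-0.1785  0.0048] x of plane at z .23 0.6139
top ext [0.6065 0.7363] [-0.1796  0.0068]
red z.26 230 [ 0.6364 -0.1964] [0.641  0.6761] [-0.1266 -0.0303]
knob 97 [ 0.5032 -0.1639  0.1433] [ 0.488 -0.177  0.131] [ 0.521 -0.149  0.155] h [0.022 0.043] ymean -0.0851
 obj [ 375  199   70   25 1137] [ 0.399 -0.583  0.037] [ 0.47  -0.375  0.074]
 obj [253 218  36  26 160] [ 0.341 -0.086  0.032] [0.416 0.02  0.096]
 obj [444 230  13  16 167] [ 0.326 -0.6    0.033] [ 0.369 -0.589  0.107]
side flap n [-0.855  0.136  0.501] yaw -9.04 983
flap y ext [-0.1802  0.0096] x of plane at z .23 0.6131
top ext [0.6041 0.7394] [-0.1741  0.0099]
red z.26 90 [ 0.635  -0.1844] [0.6264 0.6775] [-0.1202 -0.0147]
knob 66 [ 0.5018 -0.1621  0.1412] [ 0.487 -0.176  0.126] [ 0.518 -0.15   0.156] h [0.022 0.044] ymean -0.0812
 obj [368   0   6  26  71] [ 0.25  -0.535  0.621] [ 0.263 -0.478  0.7  ]
 obj [322 132  14  18 120] [ 0.327 -0.6    0.032] [ 0.374 -0.588  0.106]
 obj [290 140  24  31 408] [ 0.402 -0.585  0.033] [ 0.471 -0.375  0.076]
 obj [279 205  23  29 552] [ 0.343 -0.062  0.032] [0.414 0.019 0.094]
 obj [244 224   6  20  73] [0.491 0.085 0.031] [0.5   0.118 0.089]
topcam [ 0.38060721 -0.00435289  1.54630576]
```

Emit:
play_rows([
  [[16,-9,0],[0,0,1],0],
  [[41,-21,0],[0,0,3],0],
  [[74,-38,0],[0,0,5],0],
  [[106,-55,0],[0,0,8],0],
  [[139,-72,0],[0,0,10],0],
  [[172,-89,0],[0,0,13],0],
  [[205,-107,0],[0,0,15],0],
  [[237,-124,0],[0,0,18],0],
  [[270,-141,0],[0,0,20],0],
  [[303,-158,0],[0,0,22],0],
  [[335,-175,0],[0,0,25],0],
  [[368,-192,5],[0,0,27],0],
  [[393,-205,10],[0,0,29],0],
  [[409,-213,10],[0,0,30.1],0],
  [[409,-213,10],[0,0,30.1],0],
  [[409,-213,10],[0,0,30.1],0],
  [[409,-213,10],[0,0,30.1],0],
], grip_force=30)

```text
time: 1.8
ee_pos: [0.5028, -0.1665, 0.2403]
tcp_rot: [180.0, 0.0, -8.9]
wrist_force: [-0.1, -0.6, 0.8]
opening: 0.0856
grasp_force: 0.0
```

```bash
python3 - <<'E'
from h import *
o,p,d=cam('wrist'); cv2.imwrite('pics/w1.png',p[...,::-1]); print(o)
W=world('wrist',d,o); np.savez('w1.npz',p=p,d=d,W=W)
a=np.radians(-8.9);X=np.array([np.cos(a),np.sin(a),0]);Y=np.array([-X[1],X[0],0])
c0=np.array([.5959,-.1799,.23]); n=-.866*X+np.array([0,0,.5]); h=(W-c0)@n; s=(W-c0)@Y
f=(d>0)&(abs(h)<.012)&(W[...,2]>.1)&(W[...,2]<.22)&(abs(s)<.11)
print('face',np.median(h[f]).round(4),f.sum(),np.percentile(s[f],[1,99]).round(4))
k=(d>0)&(h>.02)&(h<.055)&(abs(s)<.05)&(W[...,2]>.09)&(W[...,2]<.17)
q=W[k]; print('knob',k.sum(),np.percentile(h[k],[5,95]).round(4),np.percentile(s[k],[1,50,99]).round(4),np.percentile((q-c0)@X,[1,99]).round(4),np.percentile(q[:,2],[1,99]).round(4))
E
```

```text
{'time': 1.8, 'q': array([-1.83184652e+01,  1.98019189e+00,  5.82337851e+00,  9.38481106e+01,
       -1.12327560e-02,  1.70555000e+02]), 'qd': array([-0.38813728, -0.11273474, -0.01461204,  0.03295002,  0.03931056,
        0.32991671]), 'joint_efforts': array([ 6.71549477e-01, -4.83885849e+01,  4.65636528e+01, -1.99050695e-02,
        1.86021987e-02, -4.82585630e-03]), 'ee_pos': array([ 0.5028355 , -0.16653167,  0.24034103]), 'tcp_rot': array([ 1.79989728e+02,  6.70057752e-03, -8.87346565e+00]), 'wrist_force': array([-0.08862753, -0.64628428,  0.79072501]), 'torque': array([-0.03211747,  0.00347057,  0.01157924]), 'grasp_force': 0.0, 'opening': 0.08561093187373345}
face 0.0002 36840 [-0.0946  0.0886]
knob 1497 [0.0214 0.0422] [-0.017  -0.0027  0.0114] [-0.1051 -0.075 ] [0.1321 0.1516]
```

View pics/w1.png

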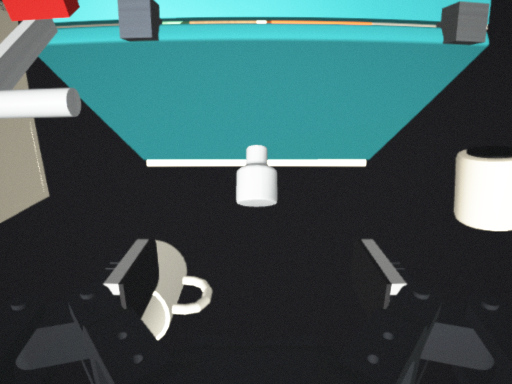

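The knob is centred in the wrist view at (257,185), between the open fingers. I'm going down and closing on it.

Emit:
play_rows([
  [[3,1,8],[0,0,0],0],
  [[3,1,23],[0,0,0],0],
  [[3,1,38],[0,0,0],0],
  [[3,1,53],[0,0,0],0],
  [[3,1,68],[0,0,0],0],
  [[3,1,83],[0,0,0],0],
  [[3,1,96],[0,0,0],0],
  [[3,1,104],[0,0,0],0],
  [[3,1,107],[0,0,0],0],
  [[3,1,107],[0,0,0],0],
  [[3,1,107],[0,0,0],1],
  [[3,1,107],[0,0,0],1],
  [[3,1,107],[0,0,0],1],
  [[3,1,107],[0,0,0],1],
  [[3,1,107],[0,0,0],1],
  [[3,1,107],[0,0,0],1],
  [[3,1,107],[0,0,0],1],
  [[3,1,107],[0,0,0],1],
], grip_force=30)

```text
time: 3.65
ee_pos: [0.5061, -0.1683, 0.1339]
tcp_rot: [179.9, -0.0, -8.9]
wrist_force: [-2.2, -4.6, 2.2]
opening: 0.0286
grasp_force: 29.8
```

```bash
python3 - <<'E'
import numpy as np
for t in np.arange(0,1.36,.075):
    a=np.radians(-134.4)-t; a0=np.radians(-134.4); r=134.4
    print(round(t,3),np.round([r*(np.cos(a)-np.cos(a0)),0,-r*(np.sin(a)-np.sin(a0))]).astype(int))
E
```

```text
0.0 [0 0 0]
0.075 [-7  0 -7]
0.15 [-13   0 -15]
0.225 [-19   0 -23]
0.3 [-24   0 -32]
0.375 [-29   0 -41]
0.45 [-32   0 -50]
0.525 [-35   0 -60]
0.6 [-38   0 -70]
0.675 [-39   0 -80]
0.75 [-40   0 -90]
0.825 [ -40    0 -100]
0.9 [ -40    0 -110]
0.975 [ -38    0 -120]
1.05 [ -36    0 -130]
1.125 [ -33    0 -139]
1.2 [ -30    0 -149]
1.275 [ -25    0 -158]
1.35 [ -20    0 -167]
```

Emit:
play_rows([
  [[-3,0,-4],[0,0,0],1],
  [[-7,0,-7],[0,0,0],1],
  [[-13,0,-15],[0,0,0],1],
  [[-19,0,-23],[0,0,0],1],
  [[-24,0,-32],[0,0,0],1],
  [[-29,0,-41],[0,0,0],1],
  [[-32,0,-50],[0,0,0],1],
  [[-35,0,-60],[0,0,0],1],
  [[-38,0,-70],[0,0,0],1],
  [[-39,0,-80],[0,0,0],1],
  [[-40,0,-90],[0,0,0],1],
  [[-40,0,-90],[0,0,0],1],
])

```text
time: 4.85
ee_pos: [0.4663, -0.1621, 0.224]
tcp_rot: [179.9, -0.0, -8.9]
wrist_force: [-0.5, -6.3, -4.0]
opening: 0.0288
grasp_force: 30.2
```

Forces are small and the knob is still held. I'm carrying on past the catch.

Emit:
play_rows([
  [[0,0,-5],[0,0,0],1],
  [[0,0,-12],[0,0,0],1],
  [[0,0,-20],[0,0,0],1],
  [[2,0,-30],[0,0,0],1],
  [[4,0,-40],[0,0,0],1],
  [[7,0,-49],[0,0,0],1],
  [[10,0,-59],[0,0,0],1],
  [[13,0,-64],[0,0,0],1],
  [[15,0,-68],[0,0,0],1],
  [[17,0,-71],[0,0,0],1],
  [[17,0,-71],[0,0,0],1],
  [[17,0,-71],[0,0,0],1],
])

```text
time: 6.05
ee_pos: [0.4823, -0.1646, 0.2939]
tcp_rot: [179.9, 0.2, -8.9]
wrist_force: [-5.2, -5.0, -2.3]
opening: 0.0289
grasp_force: 30.7
```

```bash
python3 - <<'E'
from h import *
o,p,d=cam('side'); cv2.imwrite('pics/s2.png',cv2.resize(p[90:220,150:320,::-1],None,fx=4,fy=4)); print(o['ee_pos'],o['wrist_force'])
E
```

```text
[ 0.48229728 -0.16456134  0.2938522 ] [-5.2052081  -4.99058499 -2.32985757]
```

View pics/s2.png

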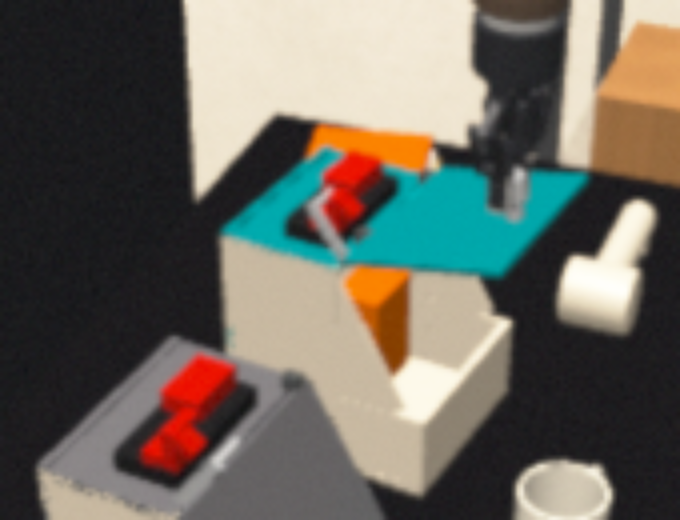

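Emit:
play_rows([
  [[2,0,-3],[0,0,0],1],
  [[3,0,-6],[0,0,0],1],
  [[3,0,-6],[0,0,0],1],
  [[3,0,-6],[0,0,0],1],
  [[1,0,-2],[0,0,0],1],
  [[-1,0,2],[0,0,0],1],
  [[-3,0,6],[0,0,0],1],
  [[-5,0,10],[0,0,0],1],
  [[-7,0,14],[0,0,0],1],
  [[-8,0,15],[0,0,0],1],
  [[-8,0,15],[0,0,0],1],
  [[-8,0,15],[0,0,0],1],
])

```text
time: 7.3
ee_pos: [0.4762, -0.1636, 0.28]
tcp_rot: [179.9, -0.2, -8.9]
wrist_force: [3.1, -6.2, 2.2]
opening: 0.0289
grasp_force: 31.0
```

The force on the tool now points up, so the flap is resting on the lock. I'm releasing it and going up.

Emit:
play_rows([
  [[0,0,0],[0,0,0],0],
  [[0,0,0],[0,0,0],0],
  [[0,0,0],[0,0,0],0],
  [[0,0,0],[0,0,0],0],
  [[0,0,0],[0,0,0],0],
  [[0,0,0],[0,0,0],0],
  [[0,0,-5],[0,0,0],0],
  [[0,0,-15],[0,0,0],0],
  [[0,0,-28],[0,0,0],0],
  [[0,0,-41],[0,0,0],0],
  [[0,0,-54],[0,0,0],0],
  [[0,0,-66],[0,0,0],0],
  [[0,0,-75],[0,0,0],0],
  [[0,0,-80],[0,0,0],0],
  [[0,0,-80],[0,0,0],0],
  [[0,0,-80],[0,0,0],0],
])

```text
time: 8.9
ee_pos: [0.4755, -0.1626, 0.359]
tcp_rot: [-180.0, 0.0, -8.9]
wrist_force: [0.2, -0.8, -0.2]
opening: 0.0855
grasp_force: 0.0
```

```bash
python3 - <<'E'
from h import *
o,p,d=cam('wrist'); cv2.imwrite('pics/w2.png',p[...,::-1]); print(o['ee_pos'],o['wrist_force'])
W=world('wrist',d,o); hsv=cv2.cvtColor(p,cv2.COLOR_RGB2HSV)
a=np.radians(-8.9);X=np.array([np.cos(a),np.sin(a),0]);Y=np.array([-X[1],X[0],0])
red=((cv2.inRange(hsv,(0,150,60),(8,255,255))>0)&(d>0))
for lo,hi in((.25,.27),(.235,.25),(.27,.3)):
    r=W[red&(W[...,2]>lo)&(W[...,2]<hi)]; 
    if len(r)>20: print(lo,len(r),np.percentile(r@X,[2,98]).round(4),np.percentile(r@Y,[2,98]).round(4),np.median(r[:,2]).round(4))
t=(cv2.inRange(hsv,(80,80,40),(100,255,255))>0)&(d>0)
q=W[t&(W@X<.6)&(W[...,2]>.2)]; c=q.mean(0);n=np.linalg.svd(q-c,full_matrices=False)[2][2];n*=np.sign(n[2]);print('flap',len(q),n.round(3),'slope',np.degrees(np.arcsin(n@X)).round(2))
E
```

```text
[ 0.47554806 -0.1625787   0.35897824] [ 0.23091789 -0.84522759 -0.23757369]
0.25 248 [0.6155 0.6194] [-0.0344 -0.0166] 0.2651
flap 47200 [ 0.115 -0.019  0.993] slope 6.67
```

View pics/w2.png

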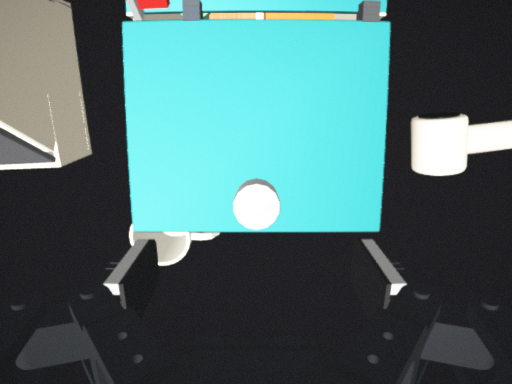

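The flap stands locked at 6.7° above level, which is 1.16 rad, and the knob is free at (257,205). I'm shutting the fingers and moving above the pad.

Emit:
play_rows([
  [[8,1,0],[0,0,0],1],
  [[23,3,0],[0,0,0],1],
  [[43,4,0],[0,0,0],1],
  [[63,6,0],[0,0,0],1],
  [[83,7,0],[0,0,0],1],
  [[103,9,0],[0,0,0],1],
  [[123,10,0],[0,0,0],1],
  [[143,12,0],[0,0,0],1],
  [[158,13,0],[0,0,0],1],
  [[166,14,0],[0,0,0],1],
  [[168,14,0],[0,0,0],1],
  [[168,14,0],[0,0,0],1],
  [[168,14,0],[0,0,0],1],
])

```text
time: 10.25
ee_pos: [0.6391, -0.2022, 0.3593]
tcp_rot: [180.0, 0.0, -8.9]
wrist_force: [0.2, 0.6, -0.8]
opening: -0.0004
grasp_force: 0.0
```

```bash
python3 - <<'E'
from h import *
a=np.radians(-8.9);X=np.array([np.cos(a),np.sin(a),0]);Y=np.array([-X[1],X[0],0])
for n in('top','wrist','side'):
    o,p,d=cam(n); W=world(n,d,o); hsv=cv2.cvtColor(p,cv2.COLOR_RGB2HSV)
    if n=='wrist': cv2.imwrite('pics/w3.png',p[...,::-1]); print(o['ee_pos']@X,o['ee_pos']@Y,o['ee_pos'],o['wrist_force'])
    red=((cv2.inRange(hsv,(0,150,60),(8,255,255))>0)&(d>0)&(W[...,1]<0)&(W[...,0]>.5))
    r=W[red&(abs(W[...,2]-.26)<.006)]
    if len(r)>10: print(n,len(r),np.percentile(r@X,[2,98]).round(4),np.percentile(r@Y,[2,98]).round(4),np.median(r[:,2]).round(4))
E
```

```text
top 33 [0.6148 0.6797] [-0.0802 -0.0198] 0.2588
0.6625742679958291 -0.10086406474427265 [ 0.63899207 -0.20215677  0.35958369] [-0.05496173 -0.56086277 -0.49224667]
wrist 3945 [0.6337 0.6832] [-0.1298 -0.0347] 0.2591
side 93 [0.6178 0.6783] [-0.1254 -0.0179] 0.2615
```

View pics/w3.png

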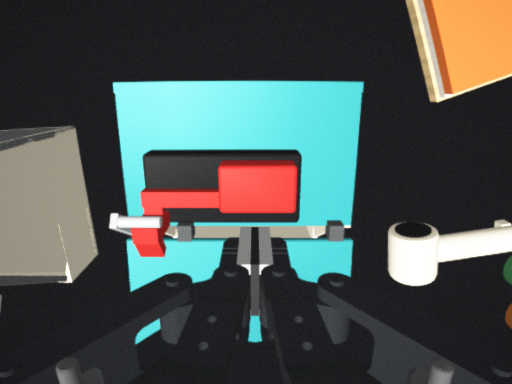

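The red pad is at (258,187) in the wrist view with its centre within 3 mm of the tool axis. The stay arm is clear at (140,220). I'm going down to touch the pad.

Emit:
play_rows([
  [[2,1,5],[0,0,0],1],
  [[2,1,17],[0,0,0],1],
  [[2,1,32],[0,0,0],1],
  [[2,1,47],[0,0,0],1],
  [[2,1,60],[0,0,0],1],
  [[2,1,70],[0,0,0],1],
  [[2,1,76],[0,0,0],1],
  [[2,1,80],[0,0,0],1],
  [[2,1,83],[0,0,0],1],
  [[2,1,83],[0,0,0],1],
  [[2,1,83],[0,0,0],1],
])

```text
time: 11.5
ee_pos: [0.6411, -0.2035, 0.277]
tcp_rot: [180.0, -0.0, -8.9]
wrist_force: [-1.9, 0.5, 2.4]
opening: 0.0
grasp_force: 1.7
```

Emit:
play_rows([
  [[0,0,4],[0,0,0],1],
  [[0,0,8],[0,0,0],1],
  [[0,0,10],[0,0,0],1],
  [[0,0,10],[0,0,0],1],
  [[0,0,10],[0,0,0],1],
])

```text
time: 12.0
ee_pos: [0.6413, -0.2037, 0.2665]
tcp_rot: [180.0, -0.0, -8.9]
wrist_force: [-1.1, 0.3, 6.7]
opening: -0.0
grasp_force: 2.8
```

Emit:
play_rows([
  [[0,0,1],[0,0,0],1],
  [[0,0,1],[0,0,0],1],
  [[0,0,1],[0,0,0],1],
  [[0,0,1],[0,0,0],1],
  [[0,0,1],[0,0,0],1],
  [[0,0,1],[0,0,0],1],
  [[0,0,1],[0,0,0],1],
  [[0,0,1],[0,0,0],1],
  [[0,0,1],[0,0,0],1],
  [[0,0,1],[0,0,0],1],
  [[0,0,1],[0,0,0],1],
  [[0,0,1],[0,0,0],1],
])

```text
time: 13.2
ee_pos: [0.6413, -0.2037, 0.2659]
tcp_rot: [180.0, -0.1, -8.9]
wrist_force: [-1.1, -0.4, 7.3]
opening: -0.0001
grasp_force: 3.5
```

```bash
python3 - <<'E'
from h import *
o,p,d=cam('side'); cv2.imwrite('pics/s3.png',cv2.resize(p[90:220,150:320,::-1],None,fx=4,fy=4)); print(o['ee_pos'],o['wrist_force'])
E
```

```text
[ 0.64129587 -0.20369896  0.26588213] [-1.0520893  -0.35334074  7.2898316 ]
```

View pics/s3.png

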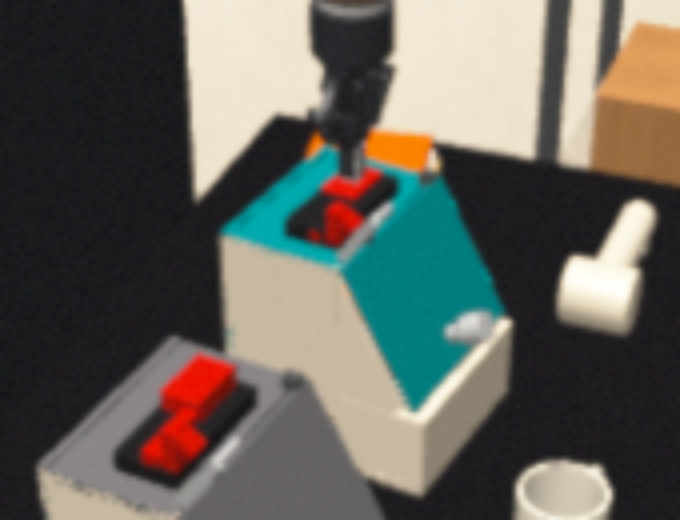

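The flap has come down and looks shut, with the knob at crop pixel (470,327). I'm going up off the pad.

Emit:
play_rows([
  [[0,0,1],[0,0,0],1],
  [[0,0,1],[0,0,0],1],
  [[0,0,1],[0,0,0],1],
  [[0,0,-3],[0,0,0],1],
  [[0,0,-10],[0,0,0],1],
  [[0,0,-20],[0,0,0],1],
  [[0,0,-35],[0,0,0],1],
  [[0,0,-55],[0,0,0],1],
  [[0,0,-75],[0,0,0],1],
  [[0,0,-95],[0,0,0],1],
  [[0,0,-110],[0,0,0],1],
  [[0,0,-120],[0,0,0],1],
  [[0,0,-125],[0,0,0],1],
  [[0,0,-125],[0,0,0],1],
  [[0,0,-125],[0,0,0],1],
  [[0,0,-125],[0,0,0],1],
  [[0,0,-125],[0,0,0],1],
])

```text
time: 14.95
ee_pos: [0.6411, -0.2035, 0.3899]
tcp_rot: [-180.0, 0.0, -8.9]
wrist_force: [-0.1, -0.4, 0.0]
opening: -0.0005
grasp_force: 0.0
```

```bash
python3 - <<'E'
from h import *
o,p,d=cam('side'); W=world('side',d); z=np.load('side.npz'); hsv=cv2.cvtColor(p,cv2.COLOR_RGB2HSV)
a=np.radians(-8.9);X=np.array([np.cos(a),np.sin(a),0])
for w,pp,dd in((W,p,d),(z['W'],z['p'],z['d'])):
    t=(cv2.inRange(cv2.cvtColor(pp,cv2.COLOR_RGB2HSV),(80,80,40),(100,255,255))>0)&(dd>0)&(w[...,1]<.1)&(w[...,0]>.45)&(w[...,2]>.11)&(w[...,2]<.215)&(w@X<.61)
    q=w[t]; c=np.median(q,0)
    for _ in range(4):
        c=q.mean(0); n=np.linalg.svd(q-c,full_matrices=False)[2][2]; q=q[abs((q-c)@n)<.005]
    n*=np.sign(n[2]); print(len(q),'slope',np.degrees(np.arcsin(n@X)).round(2))
for nm,(r0,r1,c0,c1) in dict(mug=(200,240,272,308),dryer=(138,175,286,318),bottle=(262,332,195,232)).items():
    print(nm,np.abs(p[r0:r1,c0:c1].astype(int)-z['p'][r0:r1,c0:c1]).mean().round(2))
print(o['ee_pos'],o['wrist_force'],o['time'])
E
```

```text
964 slope -59.73
968 slope -59.94
mug 3.35
dryer 6.47
bottle 3.17
[ 0.64106347 -0.20354046  0.38991791] [-0.11212238 -0.42723015  0.01173005] 14.95
```

```bash
python3 -c "
from h import *
print(workorder.job_done())"
```

```text
the job is handed in; nothing more can be done
None
```

The teal flap was lifted until its stay locked, stood by itself at about 1.16 rad, came down when the pad was held, and is fully shut; the job was handed in at about 15 s, and nothing else was touched.

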